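# Lock a specimen mount in the push clamp

## Task

Get the green specimen mount ready for marking: slide it across the bed of the clamping fixture with the fingertips until it stands against the back stop, in the gap between the plunger's black pad and the end stop. Then push the red lever over past its dead point, so that it snaps into lock and the plunger presses the mount firmly against the end stop. Only push things: do not lift or tip the mount, and leave everything else on the worktop where it is.

Things in the scene. Friction and masses are not known exactly. Their poses are not given: they have to be found in the camera images.
- fixture: Clamping fixture, fixed: bare metal bed plate 240 x 140 mm, flat top 15 mm above the worktop. Origin: plate centre, on the worktop; x: the way the plunger pushes; y: to the back stop; z up. A steel push clamp (lever, link, plunger) stands on it: x -81 to +24, y -12 to +42 mm, frame up to 24 mm above the bed. At +x are two dark stops. The side -y of the gap between pad and end stop is open.
- end_stop: End stop: dark steel block on the bed, 18 x 50 x 18 mm high. Its upright face towards the plunger is at x = +89 mm in the fixture's frame, y from -14 to +36 mm. Origin: centre of its underside, 9 mm behind that face; axes as the fixture's.
- back_stop: Back stop: dark steel rail on the bed, 67 x 14 x 14 mm high. Its upright face looks to the fixture's -y and is at y = +34.5 mm in the fixture's frame, x from +40 to +107 mm. Origin: centre of its underside, 7 mm behind that face; axes as the fixture's.
- seat (a point): Point on the bed top where the middle of the green mount stands when clamped: x = +70, y = +15, z = +15 mm in the fixture's frame; axes as the fixture's. The mount then touches the end stop and is about 0.5 mm clear of the back stop.
- mount_center (a point): Centre (half-way up) of the green specimen mount: a loose upright cylinder 38 mm in diameter and 22 mm high, about 30 g, green resin with a small metal face on top and a label on its rim. It starts standing on the bed, on its open -y side, 41 to 58 mm from its seat in y and within 18 mm of it in x.
- green_mount: The same green mount; origin at the centre of its underside.
- pad: Black round pad, 15 mm in diameter, 8 mm thick, at the plunger's end; sprung back along the plunger (8 N per mm, up to 9 mm). Origin: centre of its rear face; axes as the fixture's.
- pad_face (a point): Centre of the pad's front face, 12 mm above the bed, at y = +15 mm in the fixture's frame. Lever open: at about x = +34 mm, so that the gap to the end stop is 55 mm wide. The lever drives it 21 mm in the fixture's +x.
- lever (a joint): Angle of the red clamp lever, rad: near 0 open (leaning back 37 degrees, towards the fixture's -x), growing as it is pushed over to +x; upright at 0.65, dead point 1.10, locked 1.31 (inner stop). With the mount in place the pad begins to press at about 0.65; from there to the dead point the lever springs back if let go, soon past it it snaps to the stop by itself. Takes up to 0.35 N m.
- lever_pivot (a point): Pivot of the lever, at x = -59, y = +15, z = +27 mm in the fixture's frame; the hinge runs along the fixture's y. The lever measures 90 mm from here to its rounded end.
- grip_center (a point): Middle of the lever's red grip, 65 mm from the pivot. The grip is round, 16 to 19 mm thick and 50 mm long, along the lever (40 to 90 mm from the pivot).
- cream_mount: Cream specimen mount, 34 mm in diameter, 16 mm high, loose on the worktop; origin at the centre of its underside. To be left alone.
- black_mount: Black specimen mount, 30 mm in diameter, 20 mm high, loose on the worktop; origin at the centre of its underside. To be left alone.
- tape_roll: Roll of beige tape, 106 mm in diameter, 25 mm high, loose, lying flat; origin at the centre of its underside. To be left alone.
- sample_box_b: Grey sample box with clear lid, 73 x 99 x 30 mm, loose; origin at the centre of its underside. To be left alone.
- red_marker: Grey marker pen with a red cap, 135 mm long, 13 mm thick, loose, lying on the worktop; origin under its middle. To be left alone.
Mind the look-alikes: they are no part of the job. What is shaped like the green_mount but purple is not meant.

How it is judged (in metres and radians):
On the way, in this order (a step that is already met when the one before it is completed fails the run):
1. with the lever still open, the green mount stands upright on the bed against the back stop, between pad and end stop (y of mount_center in the frame of seat between -0.0045 and 0.003 m and x of mount_center in the frame of seat between -0.021 and 0.004 m and angle between mount_center's own z axis and vertical below 0.1 rad and value of joint lever below 0.4 rad), for 0.1 s.
2. the lever is pushed past its dead point and snaps to its inner stop (value of joint lever above 1.2 rad), for 0.1 s.
At the end, for the whole second after the job is handed in: The lever rests locked past its dead point (beyond 1.22 rad), the sprung pad presses the green mount with more than 10 N against the end stop (more than 8 N there), and the mount stands upright on the bed within 5 mm of its seat (value of joint lever above 1.22 rad and contact force between pad and green_mount above 10 N and contact force between end_stop and green_mount above 8 N and horizontal distance between mount_center and seat below 0.005 m and height (world z) of mount_center below 0.03 m and angle between mount_center's own z axis and vertical below 0.1 rad and linear speed of green_mount below 0.02 m/s); the robot touches nothing.
It fails at once if the green mount was lifted off the bed (height (world z) of mount_center above 0.034 m).
It fails at once if the green mount was tipped (angle between mount_center's own z axis and vertical above 0.35 rad).
It fails at once if something else on the worktop was disturbed (distance of any of cream_mount, black_mount, tape_roll, sample_box_b, red_marker from where it was at the start of the episode above 0.015 m).
It also fails if it takes over 42 s, if anything falls off the work surface, if the arm or the gripper's body presses on something with over 40 N, if the wrist force passes 120 N, or if a joint passes its speed limit or range.

## Robot

A 6-joint arm with a two-finger parallel gripper is mounted at the origin on a cart in front of the work surface, level with it; the furniture and walls round the work are solid. World frame = base frame: x ahead of the robot, y to its left, z up, the work surface at z = 0. Lengths are in mm, angles in rad, forces in N, time in s.
With the tool pointing down it reaches from about 300 to 1000 mm from the base axis. Payload 5.1 kg.
Tool frame: the origin (TCP) lies midway between the tips of the shut fingers; the grasp point (between the pads) lies 19 mm behind it; z points along the fingers, y is the line along which they close (so a half turn about z gives the same grasp; the last joint's range is limited). The gripper opens to 95 mm and grips with 3 to 60 N. Pads are 20 mm wide; open, the fingers measure 119 mm over their backs; the gripper's body (75 mm by 180 mm) begins 59 mm behind the grasp point.
Start: joints at [1.212, 0.124, 1.65, -0, 1.367, -0.083], TCP at [177.027, 625.417, 214.656] pointing down, gripper open.
Joint ranges: [-2.61, 2.61], [-1.02, 2.33], [0.03, 2.71], [-1.35, 4.49], [0.32, 2.68], [-2.91, 2.91]. Speed limits (rad/s): [2.57, 2.57, 3.14, 3.14, 3.14, 3.14].

## Interface

Orientations are given as a 3x3 rotation matrix whose columns are the frame's x, y, z axes.
In Python, from rig import get_state, snapshot, camera_params, finish_job gives the robot as it stands.
- The arm moves only by the tool jog_arm, never from a script. Its argument "moves" is a list of rows, each a list of 5 numbers: the closure in counts, from 0 (fully open) to 255 (shut), then the shift along the tool's x, y, z in cm, then the turn about the tool's z in degrees. A call has 1 to 10 rows; each row shifts and turns the commanded pose from where the row before left it, along the tool's axes as they then stand; what a row does not reach is not made up. A row lasts 1/8 s, in which the tool goes at most 62.5 mm and 10.7 degrees, less where a joint would pass 70% of its speed; a pose out of reach is approached as far as the arm can. A call is refused whole if a number of a shift passes 6.25 or a number of a turn 10.7, either way. A call with a gripper value outside its range is refused whole. The fingers move at their own pace and stop on an object; "grip_force" is the grip in N (left out, the last holds). Time passes only in rows, so rows that do not move let the fingers close. It gives the time, the measured TCP pose, the force, the opening and the grip force at its end, in the units of the state.
- get_state(): the state, without advancing time (a new reading comes with each control period).
- snapshot(name): name is "side" or "top"; returns the picture (384x512x3 uint8, red, green, blue); there is no depth.
- camera_params(name): a dict with "fx", "fy", "cx", "cy" (pixels), "D" ([k1, k2, p1, p2, k3] as OpenCV has them; the pictures are not rectified), "T" (4x4, takes a point from camera to world coordinates). Camera axes: x right, y up, looking along -z (the intrinsics and any distortion apply to the point x, -y, -z); pixel columns grow to the right and rows downward; lengths in mm; the calibration is good to about 2 mm. A picture is of the moment at which its call begins. camera_params takes no time and is no camera call.
- finish_job(): hands the job in; it is judged then, once.
The state is a dict: "t": time; "joint_positions": joint angles; "dq": joint speeds; "tau": joint torques, N m; "tcp_pos": TCP position; "eef_rot": TCP orientation; "force": force on the tool from outside, world axes, zero at the start; "ft_torque": the same for the moment, N m; "grip_width": finger opening in mm; "grip_force": force on a finger pad.
Only numpy, scipy, OpenCV 4.12 (cv2) and the standard library are available. Lean on these libraries where they do the work, as an engineer would, in place of code of your own. Each camera call takes 0.05 s, during which the arm holds its last target. There are 200 camera calls.

## Working session

There is one attempt and no reset: what is moved stays moved. The work goes in short steps, Python scripts to look and compute and a tool call to move; the robot and the scene stay as the last step left them, time stands still between calls to the robot, and variables do not carry over. Pictures are saved under pics/ and viewed, at most 10 in all, crops included, and the job is handed in when it is done.

Besides the shell and the picture viewer there is one more tool, called as name(argument=value, ...), one argument or row to a line, values as JSON. jog_arm: Moves the arm, as the interface text tells. Its arguments: {"type":"object","properties":{"moves":{"type":"array","items":{"type":"array","items":{"type":"number"}}},"grip_force":{"type":"number"}},"required":["moves"]}

```bash
mkdir -p pics; ls
cat > h.py <<'E'
import numpy as np,cv2
from rig import *
def snap(n,f):
    im=snapshot(n);cv2.imwrite('pics/'+f,im[:,:,::-1]);return im
def ray(n,px):
    c=camera_params(n);K=np.array([[c['fx'],0,c['cx']],[0,c['fy'],c['cy']],[0,0,1.]])
    u=cv2.undistortPoints(np.array(px,float).reshape(-1,1,2),K,np.array(c['D'],float)).reshape(-1,2)
    T=np.array(c['T']);d=np.c_[u[:,0],-u[:,1],-np.ones(len(u))]@T[:3,:3].T
    return T[:3,3],d
def onz(n,px,z):
    o,d=ray(n,px);return o+d*((z-o[2])/d[:,2])[:,None]
def proj(n,P):
    c=camera_params(n);K=np.array([[c['fx'],0,c['cx']],[0,c['fy'],c['cy']],[0,0,1.]])
    T=np.linalg.inv(np.array(c['T']));p=np.atleast_2d(P)@T[:3,:3].T+T[:3,3]
    return cv2.projectPoints(p*[1,-1,-1],np.zeros(3),np.zeros(3),K,np.array(c['D'],float))[0].reshape(-1,2)
E
python3 - <<'E'
from h import *
a=snap('top','t0.png');b=snap('side','s0.png')
for n in('top','side'):
    print(n,np.round(np.array(camera_params(n)['T']),3).tolist())
s=get_state();print(s['t'],s['tcp_pos'],np.round(s['eef_rot'],3).tolist(),s['grip_width'])
E
```

```text
pics
top [[-0.024, 0.984, -0.176, 425.057], [-1.0, -0.022, 0.014, 183.958], [0.01, 0.176, 0.984, 1124.792], [0.0, 0.0, 0.0, 1.0]]
side [[0.998, 0.035, -0.054, 533.719], [-0.064, 0.599, -0.798, -509.727], [0.005, 0.8, 0.6, 596.532], [0.0, 0.0, 0.0, 1.0]]
0.1 [176.82737874 624.86826294 213.50439909] [[-0.962, 0.272, -0.001], [0.272, 0.962, -0.002], [0.0, -0.002, -1.0]] 95.23146773866719
```

View pics/t0.png

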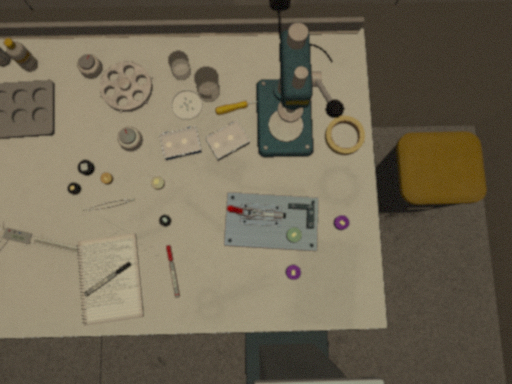

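View pics/s0.png

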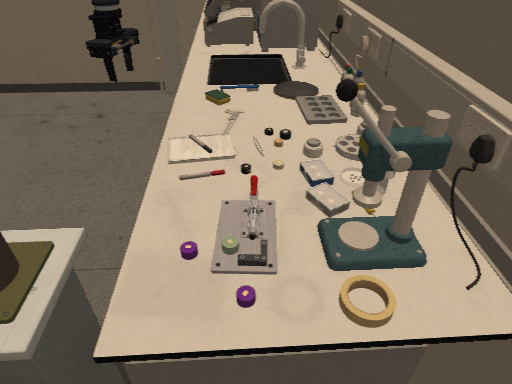

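The top view shows the fixture plate at about (225–320, 193–250). The red lever is at (236,211), the green mount at (294,235) and the dark stops at about (305,213). Fixture +x points along image right, roughly world -y. The side view shows the mount at (230,243), the lever at (254,186) and the stops at (253,252).

Run:
```python
from h import *
a=cv2.imread('pics/t0.png');b=cv2.imread('pics/s0.png')
def comp(im,lo,hi,box):
    h=cv2.cvtColor(im,cv2.COLOR_BGR2HSV);m=cv2.inRange(h,lo,hi);k=np.zeros_like(m);x0,y0,x1,y1=box;k[y0:y1,x0:x1]=m[y0:y1,x0:x1]
    n,l,s,c=cv2.connectedComponentsWithStats(k);i=1+np.argmax(s[1:,4]);return (l==i).astype(np.uint8),s[i],c[i]
# plate: bluish
for n,im,box in(('top',a,(210,180,335,262)),('side',b,(205,190,290,280))):
    print(n,'paper vs plate',cv2.cvtColor(im,cv2.COLOR_BGR2HSV)[[(240),(262)],[240,220]].tolist())
    m,s,c=comp(im,(90,15,60),(130,140,240),box) if n=='top' else comp(im,(90,5,40),(140,140,240),box)
    m=cv2.morphologyEx(m,cv2.MORPH_CLOSE,np.ones((9,9)))
    ct=max(cv2.findContours(m,0,1)[0],key=cv2.contourArea);r=cv2.minAreaRect(ct);bx=cv2.boxPoints(r)
    P=onz(n,bx,15);print(n,s,r,'\n',P.round(1),np.linalg.norm(np.diff(P,axis=0),axis=1),P.mean(0))
    m,s,c=comp(im,(35,40,60),(85,255,255),box);print('green',s,c,onz(n,[c],34)[0])
    m,s,c=comp(im,(0,120,60),(6,255,255),(205,170,290,280));print('red',s,c,onz(n,[c],79)[0])
cv2.imwrite('pics/c.png',np.hstack([cv2.resize(a[185:260,215:330],None,fx=3.4,fy=3.4,interpolation=2),cv2.resize(b[170:280,205:290],(394,255))]) )
```

```text
top paper vs plate [[51, 20, 129], [20, 56, 158]]Traceback (most recent call last):
  File "<stdin>", line 9, in <module>
  File "<stdin>", line 5, in comp
    return _wrapfunc(a, 'argmax', axis=axis, out=out, **kwds)
    return bound(*args, **kwds)
ValueError: attempt to get argmax of an empty sequence
```

```bash
cat > m.py <<'E'
from h import *
def comp(im,lo,hi,box):
    h=cv2.cvtColor(im,cv2.COLOR_BGR2HSV);m=cv2.inRange(h,lo,hi);k=np.zeros_like(m);x0,y0,x1,y1=box;k[y0:y1,x0:x1]=m[y0:y1,x0:x1]
    n,l,s,c=cv2.connectedComponentsWithStats(k)
    if n<2: return k,None,np.array([0,0.])
    i=1+np.argmax(s[1:,4]);return (l==i).astype(np.uint8),s[i],c[i]
B={'top':(210,180,335,262),'side':(205,165,290,280)}
E
python3 - <<'E'
from m import *
a=cv2.imread('pics/t0.png');b=cv2.imread('pics/s0.png')
for n,im in(('top',a),('side',b)):
    m,s,c=comp(im,(0,0,70),(180,38,255),B[n])
    m=cv2.morphologyEx(m,cv2.MORPH_OPEN,np.ones((3,3)));
    ct=max(cv2.findContours(m,0,1)[0],key=cv2.contourArea);r=cv2.minAreaRect(ct);bx=cv2.boxPoints(r)
    h=cv2.approxPolyDP(cv2.convexHull(ct),4,True)[:,0];P=onz(n,bx,15)
    print(n,s,r,'\n',P.round(1).tolist(),np.linalg.norm(np.diff(P,axis=0),axis=1),P.mean(0),'\nhull',h.tolist(),onz(n,h,15).round(1).tolist())
    m,s,c=comp(im,(35,45,60),(85,255,255),B[n]);print('green',s,c,onz(n,[c],34)[0])
    m,s,c=comp(im,(0,150,60),(6,255,255),B[n]);print('red',s,c,onz(n,[c],79)[0])
cv2.imwrite('pics/c.png',np.hstack([cv2.resize(a[185:260,215:330],None,fx=3.4,fy=3.4,interpolation=2),cv2.resize(b[170:280,205:290],(394,255))]) )
E
```

```text
top [ 224  193   94   58 4307] ((271.3648986816406, 221.2519073486328), (92.55354309082031, 52.92481994628906), 3.4336304664611816) 
 [[488.4, 229.7, 15.0], [625.6, 219.4, 15.0], [605.6, -22.0, 15.0], [468.7, -6.5, 15.0]] [137.64891534 242.20150061 137.7029413 ] [547.06508736 105.13011571  15.        ] 
hull [[228, 193], [317, 198], [316, 250], [226, 245]] [[623.1, 216.2, 15.0], [604.6, -16.3, 15.0], [469.8, -6.6, 15.0], [488.0, 223.5, 15.0]]
green [287 227  15  15 156] [293.78846154 234.37820513] [509.6050708  50.8909467  34.       ]
red [227 206  15   7  61] [233.86885246 209.08196721] [571.33426747 200.59195341  79.        ]Traceback (most recent call last):
  File "<stdin>", line 6, in <module>
ValueError: max() iterable argument is empty
```

Run:
```python
from m import *
a=cv2.imread('pics/t0.png');b=cv2.imread('pics/s0.png')
x=np.array([-.0805,-.9968,0]);y=np.array([.9968,-.0805,0]);o=np.array([547,105.1,0])
F=lambda p:((p-o)@np.c_[x,y,[0,0,1]]).round(1)
m,s,gt=comp(a,(35,45,60),(85,255,255),B['top']);m,s,gs=comp(b,(35,45,60),(85,255,255),B['side']);print(s,gt,gs)
def tri(p,q):
    (o1,d1),(o2,d2)=ray('top',[p]),ray('side',[q]);A=np.c_[d1[0],-d2[0]];t=np.linalg.lstsq(A,o2-o1,rcond=None)[0];P1=o1+t[0]*d1[0];P2=o2+t[1]*d2[0];return (P1+P2)/2,np.linalg.norm(P1-P2)
p,e=tri(gt,gs);print('green',p,e,F(p))
m,s,rt=comp(a,(0,150,60),(6,255,255),B['top']);m,s,rs=comp(b,(0,150,60),(6,255,255),B['side']);print(s,rt,rs);p,e=tri(rt,rs);print('red',p,e,F(p))
print('pred grip',F(o), o+x*(-59-65*np.sin(.645))+y*15+[0,0,27+65*np.cos(.645)])
W=lambda f:o+f[0]*x+f[1]*y+[0,0,f[2]]
pts=[W(f) for f in[(-120,-70,15),(120,-70,15),(120,70,15),(-120,70,15),(89,-14,33),(89,36,33),(40,34.5,29),(107,34.5,29),(34,15,27)]]
for n,im in(('top',a),('side',b)):
    q=proj(n,pts);print(n,q.round(1).tolist())
def crop(n,im,x0,y0,x1,y1):
    k=5;c=cv2.resize(im[y0:y1,x0:x1],None,fx=k,fy=k,interpolation=cv2.INTER_CUBIC)
    for u in proj(n,pts): cv2.circle(c,tuple(int((u[i]-(x0,y0)[i]+.5)*k) for i in(0,1)),3,(255,0,255),-1)
    return c
cv2.imwrite('pics/c1.png',crop('top',a,215,185,330,260));cv2.imwrite('pics/c2.png',crop('side',b,205,170,290,280))
```

```text
[222 236  16  18 131] [293.78846154 234.37820513] [230.29007634 244.97709924]
green [510.33576333  50.02766642  26.78470482] 0.34381181067883837 [ 57.8 -32.1  26.8]
[251 175   7  20 107] [233.86885246 209.08196721] [253.62616822 184.40186916]
red [570.85213947 200.54410015  81.65109933] 0.22074886470227933 [-97.1  16.1  81.7]
pred grip [0. 0. 0.] [569.84727083 201.65654923  78.94148485]
top [[223.3, 245.5], [316.9, 250.9], [318.4, 197.0], [226.9, 191.8], [306.6, 227.7], [307.2, 208.2], [287.9, 207.9], [313.9, 209.4], [285.2, 215.4]]
side [[221.4, 199.3], [210.1, 270.1], [276.7, 271.1], [274.4, 200.0], [237.4, 253.6], [260.7, 254.0], [260.3, 239.0], [259.9, 261.6], [251.7, 237.7]]
```

View pics/c1.png

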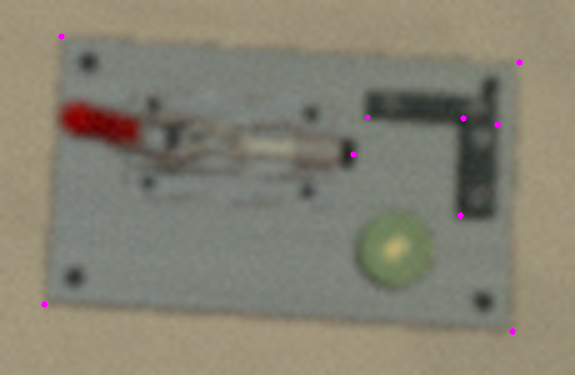

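View pics/c2.png

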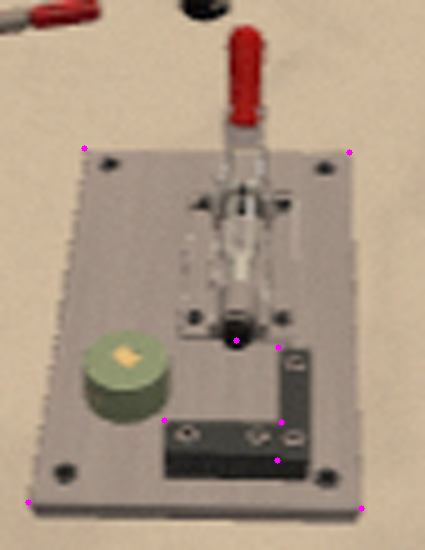

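The overlay puts the fixture frame within about 2 mm in both crops. The mount is at (57,-32) in the fixture frame, and its triangulated height agrees with it standing on the bed. I'll cradle it between nearly shut fingers and push along +y.

jog_arm(
  moves=[
    [217, 0, 0, 0, -5.6],
    [217, 0, 0, 0, -5.6],
    [217, -2.8, -4.6, 0, 0],
    [217, -2.8, -4.6, 0, 0],
    [217, -2.8, -4.6, 0, 0],
    [217, -2.8, -4.6, 0, 0],
    [217, -2.8, -4.6, 0, 0],
    [217, -2.8, -4.6, 0, 0],
    [217, -2.8, -4.6, 0, 0],
    [217, -2.8, -4.6, 0, 0],
  ],
)

```text
t: 1.35
tcp_pos: [371.0, 238.9, 214.3]
eef_rot: [[-0.997, 0.08, -0.0], [0.08, 0.997, -0.0], [-0.0, -0.0, -1.0]]
force: [1.0, 0.4, 0.3]
grip_width: 14.4
grip_force: 0.0
```

jog_arm(
  moves=[
    [217, -2.8, -4.6, 0, 0],
    [217, -2.8, -4.6, 0, 0],
    [217, -2.8, -4.6, 0, 0],
    [217, -2.8, -3.6, 0, 0],
    [217, 0, 0, 4, 0],
    [217, 0, 0, 4, 0],
    [217, 0, 0, 0, 0],
  ],
)

```text
t: 2.22
tcp_pos: [465.4, 58.0, 130.8]
eef_rot: [[-0.997, 0.081, -0.008], [0.081, 0.997, -0.0], [0.008, -0.001, -1.0]]
force: [0.2, 0.3, 0.5]
grip_width: 14.4
grip_force: 0.0
```

```bash
cat > f.py <<'E'
from m import *
x=np.array([-.0805,-.9968,0]);y=np.array([.9968,-.0805,0]);o=np.array([547,105.1,0])
F=lambda p:((p-o)@np.c_[x,y,[0,0,1]]).round(1)
def st():
    s=get_state();R=np.array(s['eef_rot']);print(round(s['t'],2),'F',F(np.array(s['tcp_pos'])),'toolx in F',(R[:,0]@np.c_[x,y]).round(3),'z',R[:,2].round(3),'w',s['grip_width'],'f',np.round(s['force'],1))
def green():
    q={}
    for n in('top','side'):
        im=snapshot(n)[:,:,::-1].copy();m,s,c=comp(im,(35,45,60),(85,255,255),B[n]);q[n]=c;print(n,s,c.round(1),F(onz(n,[c],27)[0]))
E
python3 -c "
from f import *
st()"
```

```text
2.23 F [ 53.5 -77.6 130.8] toolx in F [-0. -1.] z [-0.008 -0.    -1.   ] w 14.357284391617968 f [0.2 0.3 0.5]
```

jog_arm(
  moves=[
    [217, 0, -0.4, 4, 0],
    [217, 0, 0, 4, 0],
    [217, 0, 0, 2.5, 0],
    [217, 0, 0, 0.5, 0],
    [217, 0, 0, 0, 0],
    [217, 0, 0, 0, 0],
  ],
)

```text
t: 2.98
tcp_pos: [469.7, 54.3, 26.7]
eef_rot: [[-0.997, 0.08, 0.003], [0.08, 0.997, -0.0], [-0.003, 0.0, -1.0]]
force: [0.8, 0.0, 0.0]
grip_width: 14.3
grip_force: 0.0
```

Run:
```python
from f import *
st();green()
a=snap('top','t1.png');b=snap('side','s1.png')
r=lambda im,x0,y0,x1,y1:cv2.resize(im[y0:y1,x0:x1],(400,400))
cv2.imwrite('pics/d1.png',np.hstack([r(a,250,190,330,270),r(b,195,190,295,290)])[:,:,::-1])
```

```text
2.98 F [ 56.9 -72.9  26.7] toolx in F [ 0. -1.] z [ 0.003 -0.    -1.   ] w 14.25670111945821 f [0.8 0.  0. ]
top [302 207   1   1   1] [302. 207.] [76.4 39.3 27. ]
side [222 236  16  18 126] [230.8 245.3] [ 59.1 -30.8  27. ]
```

View pics/d1.png

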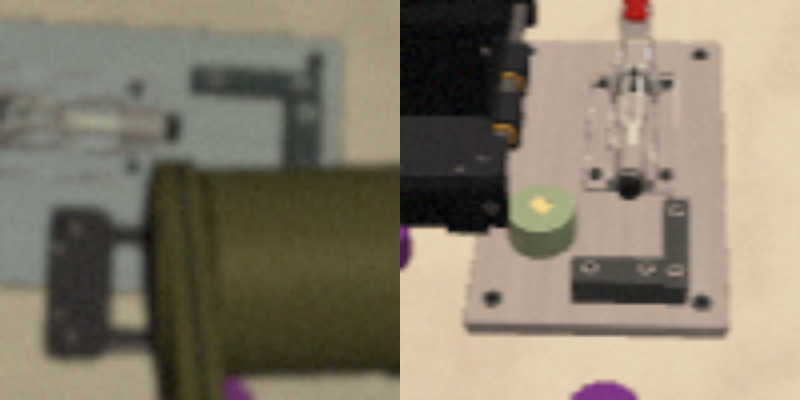

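The top view is covered by the arm. The side view shows the mount untouched at about (231,245), with the gripper just to its -y side. I'll lower slightly and push.

jog_arm(
  moves=[
    [217, 0, 0, 0.5, 0],
    [217, -0.5, 0, 0, 0],
    [217, -0.5, 0, 0, 0],
    [217, -0.5, 0, 0, 0],
    [217, -0.5, 0, 0, 0],
    [217, -0.5, -0.2, 0, 0],
    [217, -0.5, -0.2, 0, 0],
    [217, -0.5, -0.2, 0, 0],
    [217, -0.5, -0.1, 0, 0],
    [217, 0, 0, 0, 0],
  ],
)

```text
t: 4.42
tcp_pos: [507.9, 43.9, 19.8]
eef_rot: [[-0.997, 0.081, 0.0], [0.081, 0.997, -0.0], [-0.0, -0.0, -1.0]]
force: [-0.1, -0.0, -0.8]
grip_width: 14.3
grip_force: 0.0
```

Run:
```python
from f import *
st();green()
```

```text
4.42 F [ 64.2 -34.   19.8] toolx in F [-0. -1.] z [ 0. -0. -1.] w 14.324850056364598 f [-0.1 -0.  -0.8]
top None [0. 0.] [-789.2  575.6   27. ]
side [239 239  12  15  79] [245.8 247.3] [64.5  2.9 27. ]
```

jog_arm(
  moves=[
    [217, -0.4, 0, 0, 0],
    [217, -0.4, 0, 0, 0],
    [217, -0.4, 0, 0, 0],
    [217, -0.4, 0, 0, 0],
    [217, -0.2, 0, 0, 0],
    [217, 0, 0, 0, 0],
    [217, 0, 0, 0, 0],
  ],
)

```text
t: 5.4
tcp_pos: [525.4, 42.6, 19.6]
eef_rot: [[-0.997, 0.08, 0.0], [0.08, 0.997, 0.0], [-0.0, 0.0, -1.0]]
force: [-0.2, -0.6, -0.8]
grip_width: 14.2
grip_force: 0.0
```

Run:
```python
from f import *
st();green();b=snap('side','s2.png')
cv2.imwrite('pics/d2.png',cv2.resize(b[200:280,205:305],(750,600),interpolation=2)[:,:,::-1])
```

```text
5.4 F [ 64.  -16.5  19.6] toolx in F [ 0. -1.] z [ 0.  0. -1.] w 14.187986491654135 f [-0.2 -0.6 -0.8]
top None [0. 0.] [-789.2  575.6   27. ]
side [251 238   8  16  71] [254.9 246.6] [61.9 22.8 27. ]
```

View pics/d2.png

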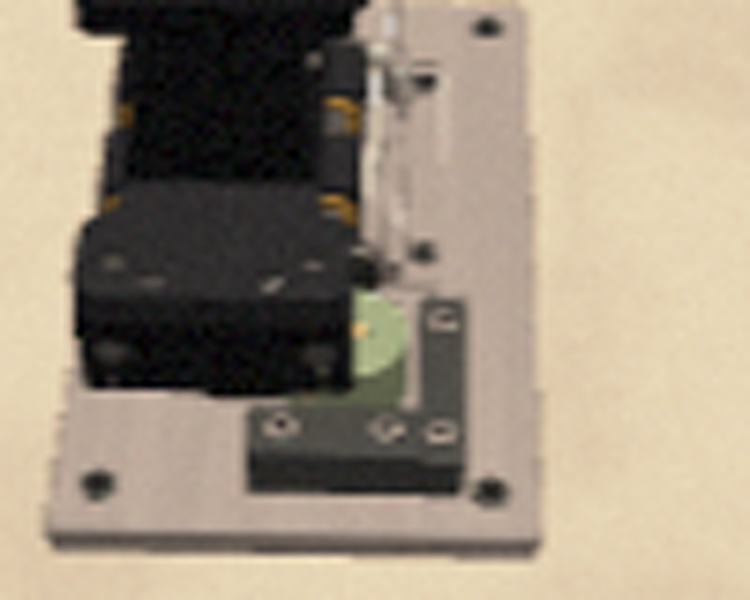

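The mount's right edge is at about (405,330) in the crop and the back stop's face at about 420, so roughly 4–5 mm remains. I'll creep in.

jog_arm(
  moves=[
    [217, -0.2, 0, 0, 0],
    [217, -0.15, 0, 0, 0],
    [217, 0, 0, 0, 0],
    [217, 0, 0, 0, 0],
  ],
)

```text
t: 6.05
tcp_pos: [528.8, 42.3, 19.6]
eef_rot: [[-0.997, 0.08, -0.0], [0.08, 0.997, -0.0], [0.0, -0.0, -1.0]]
force: [-0.7, 0.4, 0.6]
grip_width: 14.4
grip_force: 0.3
```

jog_arm(
  moves=[
    [217, -0.1, 0, 0, 0],
    [217, 0, 0, 0, 0],
  ],
)

```text
t: 6.3
tcp_pos: [529.0, 42.3, 19.4]
eef_rot: [[-0.997, 0.08, -0.002], [0.08, 0.997, 0.0], [0.002, -0.0, -1.0]]
force: [-4.4, 0.2, 2.8]
grip_width: 13.9
grip_force: 2.1
```

Run:
```python
from f import *
st();green()
```

```text
6.3 F [ 64.1 -12.8  19.4] toolx in F [ 0. -1.] z [-0.002  0.    -1.   ] w 13.895402148592506 f [-4.4  0.2  2.8]
top [300 243   1   1   1] [300. 243.] [ 74.4 -53.3  27. ]
side [249 239  12  16  68] [256.  247.1] [63.4 25.3 27. ]
```

The force reads 4.4 N against the back stop, so the mount is seated in y. I'll retreat, rise, shut the fingers and go behind the lever.

jog_arm(
  moves=[
    [217, 1, 0, 0, 0],
    [217, 2, 0, 0, 0],
    [217, 1, 0, 0, 0],
    [217, 0, 0, -5, 0],
    [217, 0, 0, -5, 0],
    [217, 0, 0, -5, 0],
    [255, 0, 4, 0, 0],
    [255, 0, 4, 0, 0],
    [255, 0, 4, 0, 0],
    [255, 0, 4, 0, 0],
  ],
)

```text
t: 7.65
tcp_pos: [503.2, 206.3, 170.0]
eef_rot: [[-0.997, 0.08, 0.002], [0.08, 0.997, 0.0], [-0.002, 0.001, -1.0]]
force: [0.4, 0.4, 0.8]
grip_width: 0.3
grip_force: 0.0
```

jog_arm(
  moves=[
    [255, -2, 4, 0, 0],
    [255, -2.8, 1.4, 0, 0],
    [255, -2, 0, 0, 0],
    [255, 0, 0, 0, 0],
    [255, 0, 0, 0, 0],
  ],
)

```text
t: 8.28
tcp_pos: [574.5, 253.2, 169.5]
eef_rot: [[-0.997, 0.08, -0.0], [0.08, 0.997, 0.0], [0.0, 0.0, -1.0]]
force: [0.7, -0.1, -0.5]
grip_width: 0.5
grip_force: 0.0
```

Run:
```python
from f import *
st();green()
a=snap('top','t3.png');b=snap('side','s3.png')
r=lambda im,x0,y0,x1,y1:cv2.resize(im[y0:y1,x0:x1],(400,400))
cv2.imwrite('pics/d3.png',np.hstack([r(a,190,170,330,260),r(b,200,150,300,280)])[:,:,::-1])
```

```text
8.28 F [-149.8   15.5  169.5] toolx in F [ 0. -1.] z [-0.  0. -1.] w 0.534555536134562 f [ 0.7 -0.1 -0.5]
top [290 208  15  16 168] [297.  215.2] [64.2 17.3 27. ]
side [244 239  17  16 131] [252.4 246.5] [61.7 17.4 27. ]
```

View pics/d3.png

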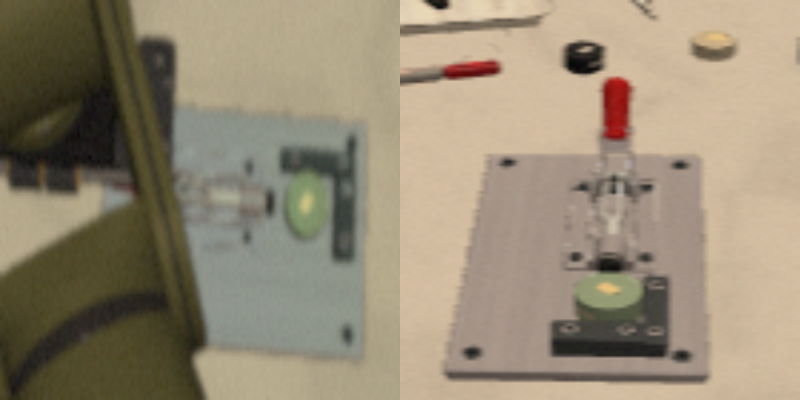

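The mount stands against the back stop at about (297,215) in the top view, x ≈ 64, with the lever still open. Next I lower behind the lever and push it over.

jog_arm(
  moves=[
    [255, 0, 0, -0.0, 0],
    [255, 0, 0, 4, 0],
    [255, 0, 0, 4, 0],
    [255, 0, 0, 1.4, 0],
    [255, 0, 0, 0, 0],
    [255, 0, -0.8, 0, 0],
    [255, 0, -0.8, 0, 0],
    [255, 0, -0.8, 0, 0],
    [255, 0, -0.8, 0, 0],
    [255, 0, 0, 0, 0],
  ],
)

```text
t: 9.72
tcp_pos: [573.1, 221.1, 76.6]
eef_rot: [[-0.997, 0.081, 0.002], [0.081, 0.997, 0.001], [-0.002, 0.001, -1.0]]
force: [0.4, 1.4, 1.5]
grip_width: 0.5
grip_force: 0.7
```

jog_arm(
  moves=[
    [255, 0, -0.8, 0, 0],
    [255, 0, -0.8, 0, 0],
    [255, 0, -0.8, 0, 0],
    [255, 0, -0.8, 0, 0],
    [255, 0, -0.8, 0, 0],
    [255, 0, -0.8, 0, 0],
    [255, 0, 0, 0, 0],
  ],
)

```text
t: 10.6
tcp_pos: [568.3, 172.9, 75.5]
eef_rot: [[-0.997, 0.081, -0.0], [0.081, 0.997, -0.0], [0.0, -0.0, -1.0]]
force: [-0.9, 1.0, 1.0]
grip_width: 0.6
grip_force: 0.5
```

Run:
```python
from f import *
st();green()
```

```text
10.6 F [-69.3  15.8  75.5] toolx in F [-0.001 -1.   ] z [-0. -0. -1.] w 0.6084357595939183 f [-0.9  1.   1. ]
top [292 208  16  16 183] [299.7 215.5] [71.3 17.  27. ]
side [244 241  17  13 107] [252.1 247.5] [64.6 16.8 27. ]
```

Mount now moving toward the end stop. I'll continue past the dead point.

jog_arm(
  moves=[
    [255, 0, -0.6, 0, 0],
    [255, 0, -0.6, 0, 0],
    [255, 0, -0.5, 0, 0],
    [255, 0, -0.5, 0, 0],
    [255, 0, 0, 0, 0],
    [255, 0, 0, 0, 0],
  ],
)

```text
t: 11.45
tcp_pos: [566.9, 151.2, 75.7]
eef_rot: [[-0.997, 0.08, 0.0], [0.08, 0.997, -0.001], [-0.0, -0.001, -1.0]]
force: [-0.4, -0.3, 0.2]
grip_width: 0.8
grip_force: 0.0
```

Run:
```python
from f import *
st();green()
b=snap('side','s4.png');cv2.imwrite('pics/d4.png',cv2.resize(b[150:280,200:300],(460,600),interpolation=2)[:,:,::-1])
```

```text
11.45 F [-47.5  16.1  75.7] toolx in F [ 0. -1.] z [ 0.    -0.001 -1.   ] w 0.8043802591544119 f [-0.4 -0.3  0.2]
top [301 208   8  14  54] [304.8 214. ] [84.2 21.7 27. ]
side [244 240  17  14 105] [252.1 247.9] [65.9 16.7 27. ]
```

View pics/d4.png

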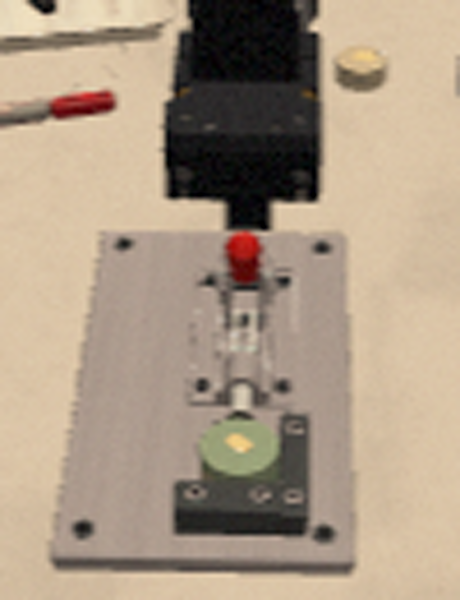

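The picture shows the lever over to +x (red end at about (243,245) in the crop) and the mount against the end stop. The force is about 0, so it has snapped. I'll back off and check.

jog_arm(
  moves=[
    [255, 0, 2, 0, 0],
    [255, 0, 4, 0, 0],
    [255, 0, 4, 0, 0],
    [255, 0, 0, -5, 0],
    [255, 0, 0, -5, 0],
    [255, 3, 4, 0, 0],
    [255, 3, 4, 0, 0],
    [255, 3, 4, 0, 0],
    [255, 0, 0, 0, 0],
    [255, 0, 0, 0, 0],
  ],
)

```text
t: 12.85
tcp_pos: [494.5, 378.7, 175.6]
eef_rot: [[-0.997, 0.079, 0.0], [0.079, 0.997, -0.0], [-0.0, -0.0, -1.0]]
force: [-0.1, -0.5, -0.3]
grip_width: 0.6
grip_force: 0.0
```

Run:
```python
from f import *
st();green()
W=lambda f:o+f[0]*x+f[1]*y+[0,0,f[2]]
P={}
for n in('top','side'):
    im=snapshot(n)[:,:,::-1].copy();m,s,c=comp(im,(0,150,60),(6,255,255),B[n]);print('red',n,s,c)
    for th in(0.9,1.1,1.31):
        a=th-.645;print(th,proj(n,[W((-59+r*np.sin(a),15,27+r*np.cos(a))) for r in(40,65,90)]).round(1).tolist())
```

```text
12.85 F [-268.5  -74.3  175.6] toolx in F [ 0.001 -1.   ] z [ 0. -0. -1.] w 0.5640801506665637 f [-0.1 -0.5 -0.3]
top [292 207  17  17 182] [299.9 215.2] [71.7 17.6 27. ]
side [244 240  17  15 124] [252.4 248. ] [66.1 17.5 27. ]
red top [258 208  16   7  69] [265.65217391 211.20289855]
0.9 [[253.4, 211.6], [256.2, 210.4], [259.2, 209.2]]
1.1 [[256.3, 211.9], [261.1, 210.9], [266.2, 209.9]]
1.31 [[259.1, 212.3], [265.7, 211.6], [272.6, 210.9]]
red side [249 200   8  11  56] [252.76785714 204.73214286]
0.9 [[252.7, 201.6], [252.6, 195.2], [252.5, 188.5]]
1.1 [[252.6, 204.4], [252.4, 199.9], [252.2, 195.1]]
1.31 [[252.5, 207.8], [252.3, 205.5], [252.1, 203.1]]
```

The red grip matches 1.31 rad in both views, so the lever is locked and the mount is at its seat. The robot is clear of everything.

```bash
python3 -c "
from rig import finish_job
print(finish_job())"
```

```text
the job is handed in; nothing more can be done
None
```

The green mount stands at its seat against the end stop, the lever is locked at about 1.31 rad by both camera views, the arm is clear of everything, and the job is handed in; the judge returned no verdict, and I did not measure the clamp force or re-check where the loose objects lie.

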